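# Clamp a key blank to the first click of the vice clutch

### The arm

A 7-joint arm with a two-finger parallel gripper is mounted at the origin on the work surface. World frame = base frame: x ahead of the robot, y to its left, z up, the work surface at z = 0. Lengths are in mm, angles in rad, forces in N, time in s.
With the tool pointing down it reaches from about 350 to 900 mm from the base axis. Payload 7.2 kg.
Tool frame: the origin (TCP) lies on the centre line of the jaws, within the pads' length; the fingertips stand 19 mm ahead of it and the grasp point (between the pads) is the TCP; z points along the fingers, y is the line along which they close (so a half turn about z gives the same grasp; the last joint's range is limited). The gripper opens to 85 mm and grips with 20 to 120 N. Pads are 22 mm wide; open, the fingers measure 114 mm over their backs; the gripper's body (76 mm by 85 mm) begins 54 mm behind the grasp point. The pads swing forward as they close: fully open they stand 13 mm farther back than shut.
Start: joints at [1.089, 0.411, -0.013, 1.596, 0.006, 1.134, -0.082], TCP at [251.296, -572.257, 250.297] pointing down, gripper open.
Joint ranges: [-2.95, 2.95], [-0.29, 1.99], [-1.47, 1.44], [0.14, 2.54], [-1.03, 4.17], [0.13, 1.85], [-2.86, 2.86]. Speed limits (rad/s): [2.39, 2.39, 3.01, 3.01, 3.14, 3.14, 3.14].

### API

Orientations are given as a rotation vector (axis times angle).
In Python, from plant import env gives the robot as it stands.
- The arm moves only by the shell command python3 shift.py 'ROWS' [FORCE]. ROWS is a JSON list of rows, 1 to 8 of them, each an object with the fields rx, ry, rz (a rotation vector in normalised numbers (1 is pi rad)), dx, dy, dz (the shift in shares of 600 mm (1.0 is 600 mm)), aperture (the opening from 0.0 (shut) to 1.0 (fully open)); a field left out counts as zero (the opening has to be given); each row shifts and turns the commanded pose from where the row before left it, along the tool's axes as they then stand; what a row does not reach is not made up. A row lasts 1/8 s, in which the tool goes at most 62.5 mm and 0.188 rad, less where a joint would pass 70% of its speed; a pose out of reach is approached as far as the arm can. The fingers move at their own pace and stop on an object; FORCE is the grip in N (left out, the last holds). Time passes only in rows, so rows that do not move let the fingers close. It prints the time, the measured TCP pose, the force, the opening and the grip force at its end. No shift or turn number may pass 1 either way. Input that does not fit is refused with a message, and nothing moves.
- env.get_obs(): the state, without advancing time (a new reading comes with each control period).
- env.get_image(name): name is "side" or "top"; returns a dict with "image" (400x640x3 uint8, blue, green, red), "range_z" (400x640 float32, mm along the optical axis (not along the pixel's ray), 0 where there is no reading), "fx", "fy", "cx", "cy" (pixels), "k1" (the pictures are not rectified: a ray, as slopes to the right and down, at radius r is drawn at 1 + k1 r^2 times it, then the intrinsics apply), "rvec" (rotation vector, rad) and "tvec" (3), from world to camera coordinates, as OpenCV has them. Camera axes: x right, y down, z forward; pixel columns grow to the right and rows downward; lengths in mm; the calibration is good to about 2 mm. A picture is of the moment at which its call begins.
- env.sign_off(): hands the job in; it is judged then, once.
The state is a dict: "time": time; "joints": joint angles; "qvel": joint speeds; "effort": joint torques, N m; "tcp_pos": TCP position; "tcp_rot": TCP orientation; "contact_force": force on the tool from outside, world axes, zero at the start; "wrist_torque": the same for the moment, N m; "gripper_width": opening from 0.0 (shut) to 1.0 (fully open); "grip_force": force on a finger pad.
Only numpy, scipy, OpenCV 4.12 (cv2) and the standard library are available. Lean on these libraries where they do the work, as an engineer would, in place of code of your own. Each camera call takes 0.05 s, during which the arm holds its last target. There are 200 camera calls.

### The job

Lift the clear guard of the key-cutting machine until its springs hold it open by themselves. Then turn the clamp handle of the vice under it clockwise until its torque clutch has clicked over once, stop at that first click without forcing it any further, and let go. Leave the guard open and do not disturb the other things on the bench.

Things in the scene. Friction and masses are not known exactly. Their poses are not given: they have to be found in the camera images.
- machine: Key-cutting machine, bolted down. Aluminium base plate 440 x 300 x 30 mm, grey rear housing (top at 152 mm) with motor, grey cheeks 118 mm either side of the middle (top at 80 mm), dark vice block in the middle (top at 68 mm). Origin on the bench, 170 mm behind the plate's front edge; x to the machine's rear, away from the robot, y left, z up. Clamp handle centre at (-30, 0, 110) mm.
- guard (a joint): Guard angle, rad: 0 shut (level), 0.873 open at its stop. Clear hood 155 mm long, 220 mm wide, 50 mm high, 0.6 kg, hinged at the rear with springs: below about 0.35 it falls shut, beyond about 0.7 they carry it to the stop and hold it. About 0.7 N to lift at the bar. Open, it leans forward over the clamp handle, which is reached only from the front with the tool tilted.
- guard_bar (a point): Middle of the guard's front bar: a round black bar, 13 mm thick, 130 mm long along the machine's y, on two rods at +-55 mm; 215 mm in front of the hinge axis, 59 mm in front of the hood's front wall. Moves with the guard. Nothing within 30 mm under it.
- guard_hinge (a point): Middle of the guard's hinge axis, which runs along the machine's y, 165 mm above the bench.
- handle_bar (a point): Centre of the T-shaped clamp handle: black bar 86 mm long (its own y), 16 mm wide (its x), 18 mm high (its z), on a 14 mm stem; the 54 mm wide hub begins 28 mm below the centre. Its z is the turning axis, leaning 35 degrees from vertical towards the machine's front; clockwise, seen from above down this axis, tightens.
- handle: The same handle (same origin). It turns against 0.3 Nm of drag, and stays where left, until the jaws meet the key, out of sight, 0.15 to 1.25 rad from the start (so it may need a regrasp). From there on the collar stands still and the clutch takes up: resistance rises to 0.7 Nm at 0.09 rad, then falls away to nothing at about 0.2 rad.
- handle_tooth (a point): Pointer of the handle's hub, 34 mm from the axis, 38 mm below the handle's centre along it. The click: from 0.22 rad past the jaws' meeting the handle is drawn on by itself (pull up to 0.3 Nm) to a seat at 0.36 rad and stays there. Let go before 0.18 it springs back. Turned past the seat, resistance rises again, to the set torque at 0.45 rad: forcing it so (0.47) is too far.
- collar_tooth (a point): Pointer of the steel collar under the hub, 34 mm from the axis; turns with the spindle. Both pointers coincide before the click; seated after one click they stand about 12 mm apart (0.36 rad).
- screwdriver: Screwdriver, 170 mm, lying on the base plate at the left of the machine. Leave alone.
- oil_tin: Open brass cup, 56 mm wide, 50 mm high. Leave alone.
- spray: Can, 60 mm wide, 170 mm high. Leave alone.
- brush: Hand brush lying on the bench. Leave alone.
- hammer: Hammer lying on the bench. Leave alone.
- blank_tray: Grey two-part tray, 140 x 100 x 35 mm. Leave alone.
- padlock: Brass padlock standing up, 55 mm wide, 84 mm high, on the front right corner of the base plate. Leave alone.

How it is judged (in metres and radians):
On the way, in this order (a step that is already met when the one before it is completed fails the run):
1. the guard stands open, held by its springs alone (value of joint guard above 0.8 rad and contact force between the fingers and guard below 0.2 N), for 0.3 s.
2. the clutch of the clamp handle has clicked over once, the guard still open (distance between handle_tooth and collar_tooth above 0.0088 m and value of joint guard above 0.8 rad), for 0.2 s.
At the end, for the whole second after the job is handed in: The guard stands open by its springs (above 0.8 rad), and the handle is seated after one click: its pointer and the collar's stand 8.8 to 15.8 mm apart (0.26 to 0.47 rad past the jaws' meeting) (all of step 2 and distance between handle_tooth and collar_tooth below 0.0158 m); the robot touches nothing.
It fails at once if the clamp is over-tightened: handle forced on past the first click (pointers more than 15.8 mm, 0.47 rad, apart) (distance between handle_tooth and collar_tooth above 0.0158 m).
It fails at once if a bystander is moved by more than 30 mm (distance of any of screwdriver, oil_tin, spray, brush, hammer, blank_tray, padlock from where it was at the start of the episode above 0.03 m).
It also fails if it takes over 72 s, if anything falls off the work surface, if the arm or the gripper's body presses on something with over 40 N, if the wrist force passes 120 N, or if a joint passes its speed limit or range.

## Working session

There is one attempt and no reset: what is moved stays moved. The work goes in short steps, Python scripts to look and compute and a shell command to move; the robot and the scene stay as the last step left them, time stands still between calls to the robot, and variables do not carry over. Pictures are saved under pics/ and viewed, at most 10 in all, crops included, and the job is handed in when it is done.

```bash
ls; mkdir -p pics; cat > h.py <<'E'
import numpy as np, cv2
from plant import env
from scipy.spatial.transform import Rotation as R
def pts(d):
    z=d["range_z"]; v,u=np.mgrid[:400,:640]
    K=np.array([[d["fx"],0,d["cx"]],[0,d["fy"],d["cy"]],[0,0,1.]])
    n=cv2.undistortPoints(np.stack([u,v],-1).reshape(-1,1,2).astype(float),K,np.array([d["k1"],0,0,0.])).reshape(400,640,2)
    c=np.dstack([n*z[...,None],z]); Rm=cv2.Rodrigues(np.array(d["rvec"],float))[0]
    w=(c-np.array(d["tvec"]).ravel())@Rm; w[z==0]=np.nan
    return w
def proj(d,P):
    K=np.array([[d["fx"],0,d["cx"]],[0,d["fy"],d["cy"]],[0,0,1.]])
    return cv2.projectPoints(np.atleast_2d(P).astype(float),np.array(d["rvec"],float),np.array(d["tvec"],float),K,np.array([d["k1"],0,0,0.]))[0].reshape(-1,2)
E
python3 - <<'E'
from h import *
for n in("side","top"):
    d=env.get_image(n); cv2.imwrite(f"pics/{n}0.png",d["image"]); np.savez(f"{n}0.npz",**d)
    Rm=cv2.Rodrigues(np.array(d["rvec"],float))[0]; print(n,d["fx"],d["k1"],-Rm.T@np.array(d["tvec"]).ravel(),Rm[2])
o=env.get_obs();print(o)
E
```

```text
pics
plant.py
shift.py
side 403.61159252233494 -0.028690496141290538 [147.363087   576.99547641 810.5320383 ] [ 0.40069407 -0.58868809 -0.70206167]
top 399.7538356192755 -0.04163924026834377 [ 463.69338444  -14.00865144 1180.6223778 ] [ 0.0770716   0.00398891 -0.99701758]
{'time': 0.1, 'joints': array([ 1.08879666,  0.41181522, -0.0127121 ,  1.59694089,  0.00558428,
        1.13431512, -0.08216801]), 'qvel': array([-5.88544371e-04, -6.07651859e-04, -7.96257257e-05, -2.54237932e-03,
        1.47862425e-03,  2.84356482e-04, -2.39503465e-04]), 'effort': array([ 1.79996841e-03, -6.01825976e+01,  6.83354102e-01, -3.00088477e+01,
        1.38110967e-02,  6.40833954e-03, -4.76957780e-05]), 'tcp_pos': array([ 251.1122135 , -571.88309713,  249.54803296]), 'tcp_rot': array([-3.07321210e+00, -6.45157630e-01,  5.99349502e-04]), 'contact_force': array([-0.65071661, -0.28431291,  0.18001658]), 'wrist_torque': array([0.03230733, 0.0455979 , 0.01380436]), 'grip_force': 0.0, 'gripper_width': 0.9985621918087632}
```

View pics/side0.png

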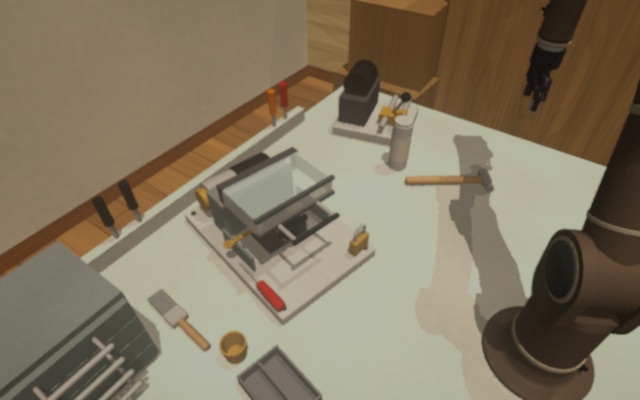

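View pics/top0.png

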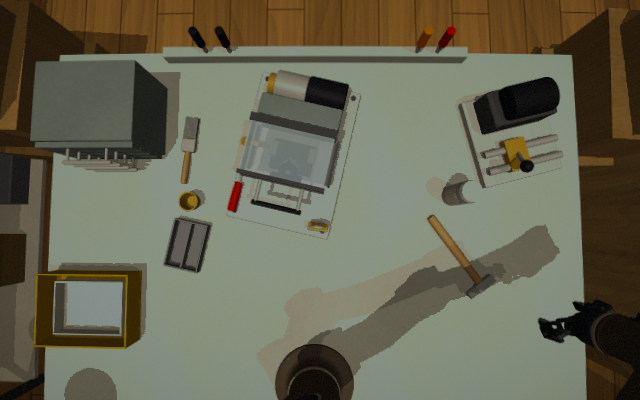

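The top view shows the machine with plate corners near (229,215), (328,238), (360,95) and (262,72). The guard bar is at about (276,208), the padlock at (318,226) and the red screwdriver at (235,197). In the side view the bar is at about (317,228).

```bash
python3 - <<'E'
from h import *
d=dict(np.load("top0.npz")); w=pts(d)
z=w[...,2]; m=(z>22)&(z<38)
m[:60]=0;m[245:]=0;m[:,:215]=0;m[:,375:]=0
P=w[m][:,:2].astype(np.float32); print(len(P))
r=cv2.minAreaRect(P); print(r); box=cv2.boxPoints(r); print(box)
img=d["image"].astype(int); 
for n,(a,b,c,e) in {"top":(195,222,245,310),"side":(205,250,290,345)}.items():
    d=dict(np.load(n+"0.npz")); w=pts(d); g=d["image"].max(2)
    s=np.zeros(g.shape,bool); s[a:b,c:e]=1
    q=s&(g<60)&(w[...,2]>80); Q=w[q]; print(n,q.sum(), np.nanmedian(Q,0),Q.min(0) if len(Q) else 0,Q.max(0) if len(Q) else 0)
    if len(Q):
        mu=Q.mean(0);u,sv,vt=np.linalg.svd(Q-mu,full_matrices=False);print(mu,vt[0],np.percentile((Q-mu)@vt[0],[0,2,50,98,100]))
    v=[cv2.resize(d["image"][60:260,180:390],None,fx=3.6,fy=2.9)]
    cv2.imwrite(f"pics/{n}crop.png",cv2.resize(d["image"][60:250,210:380] if n=="top" else d["image"][130:330,180:390],None,fx=2.8,fy=2.8,interpolation=cv2.INTER_CUBIC))
E
```

```text
5239
((683.736083984375, 41.94398498535156), (437.9525451660156, 529.8510131835938), 89.88037109375)
[[ 418.35394 -176.47865]
 [ 948.2038  -177.58495]
 [ 949.1182   260.36664]
 [ 419.26837  261.4729 ]]
top 223 [502.26391922  95.83614545 172.290752  ] [484.45902953  34.81533208 163.60497617] [522.50423264 158.73186448 176.987133  ]
[503.1745498   96.48387445 172.15497211] [-2.28610016e-01 -9.73517906e-01  5.89938986e-04] [-63.81428344 -61.17802938   0.25657355  60.99776364  63.46737178]
side 170 [580.18014848  68.5484382  117.72305648] [500.96638429  41.81079711  80.53266092] [611.36580762 161.03633117 176.52740513]
[575.20808927  74.39669744 117.58391227] [-0.5701128   0.61965143  0.5394474 ] [-47.75090927 -45.3253906   -7.07699198 115.67915562 120.49197978]
```

View pics/sidecrop.png

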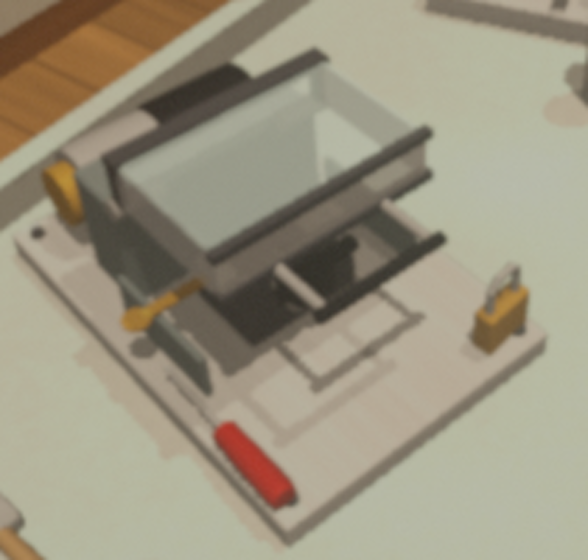

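The side crop shows the guard shut with its front bar clear, the padlock front right and the screwdriver front left. Both lie outside the approach. Next I work out the machine frame.

```bash
cat >> h.py <<'E'
ya=-np.arcsin(0.2286); MX=np.array([np.cos(ya),np.sin(ya),0]); MY=np.array([-np.sin(ya),np.cos(ya),0]); MZ=np.array([0,0,1.])
def plan(target,Rt):
    """from the measured pose: tool-frame rotation to Rt, then translation in Rt axes"""
    o=env.get_obs(); R0=R.from_rotvec(o["tcp_rot"]).as_matrix()
    print("pos",o["tcp_pos"].round(1),"rotvec",R.from_matrix(R0.T@Rt).as_rotvec().round(4),"d",(Rt.T@(np.asarray(target)-o["tcp_pos"])).round(1))
def toolR(tilt,twist=0):
    z=np.sin(tilt)*MX-np.cos(tilt)*MZ; y=-MY; x=np.cross(y,z)
    return np.stack([x,y,z],1)@R.from_rotvec([0,0,twist]).as_matrix()
E
python3 - <<'E'
from h import *
bar=np.array([503.2,96.5,165.8])
for n in("top","side"):
    d=dict(np.load(n+"0.npz")); w=pts(d); q=(w-bar)
    a,b=q@MX,q@MY; z=w[...,2]
    m=(z>24)&(z<36)&(abs(b)<230)&(a>-200)&(a<400)
    print(n,m.sum(),"x",np.nanpercentile(a[m],[0,.5,1,2,98,99,99.5,100]).round(1),"y",np.nanpercentile(b[m],[0,.5,1,2,98,99,99.5,100]).round(1))
    for zz in (60,):  # histogram of edges
        s=m&(abs(b)<60); print(" front mid",np.nanpercentile(a[s],[0,1,3]).round(1))
    # dark things beneath guard: handle
    g=d["image"].max(2); s=(g<70)&(abs(b)<70)&(a>-20)&(a<200)&(z>90)&(z<140); print(" dark",s.sum(),np.nanmedian(a[s]),np.nanmedian(b[s]),np.nanmedian(z[s]))
    s=(abs(b)<70)&(a>20)&(a<260)&(z>120); 
    for lo in range(20,260,30):
        t=s&(a>=lo)&(a<lo+30); print(lo,t.sum(),np.nanpercentile(z[t],[5,50,95]).round(0) if t.sum() else '',end=' ')
    print()
E
```

```text
top 5236 x [-199.4 -168.6 -132.9  -55.6  367.4  376.3  380.3  386.1] y [-148.4 -147.7 -147.2 -146.1  151.8  195.8  197.9  228.7]
 front mid [-55.5 -54.3 -52.2]
 dark 0 nan nan nan
20 92 [167. 171. 175.] 50 607 [170. 215. 219.] 80 700 [211. 214. 217.] 110 686 [211. 214. 217.] 140 686 [211. 214. 217.] 170 700 [212. 215. 218.] 200 336 [214. 217. 220.] 230 583 [148. 151. 154.] 
side 7760 x [-198.8 -170.9 -148.8 -101.1  348.5  363.4  373.2  384.7] y [-150.8 -144.8 -141.2 -133.7  196.8  198.8  208.1  229.9]
 front mid [-56.7 -54.9 -53.2]
 dark 209 81.53319820823717 -3.196665742135778 117.15077492134355
20 102 [169. 173. 175.] 50 1270 [169. 199. 219.] 80 626 [122. 216. 218.] 110 541 [214. 216. 218.] 140 513 [214. 216. 218.] 170 546 [214. 216. 220.] 200 238 [217. 219. 221.] 230 0
  return np.nanmean(a, axis, out=out, keepdims=keepdims)
```

```bash
python3 - <<'E'
from h import *
bar=np.array([503.2,96.5,165.8]); Rt=toolR(np.radians(35))
o=env.get_obs(); R0=R.from_rotvec(o["tcp_rot"]).as_matrix()
plan(bar-60*MX+84*MZ,Rt)
Ry=toolR(0); print("yaw only",R.from_matrix(R0.T@Ry).as_rotvec(), Ry.T@(bar-70*MX+84*MZ-o["tcp_pos"]),R.from_matrix(Ry.T@Rt).as_rotvec())
E
```

```text
pos [ 251.1 -571.9  249.5] rotvec [-0.1981  0.5899  0.6236] d [  26.9 -708.3   18.5]
yaw only [-1.36209255e-03  5.48787403e-04  6.44488432e-01] [ 2.26202359e+01 -7.08311872e+02 -2.51967036e-01] [-1.03998683e-17  6.10865238e-01 -7.16380193e-18]
```

The manual's scale: shifts go in shares of 600 mm and turns go in shares of pi rad. Converting my numbers, -59 mm / 600 = -0.0983, 8 mm / 600 = 0.0133, 0.161 rad / 3.1416 = 0.0512.

```bash
python3 shift.py '[{"rz": 0.0512,"aperture": 0},{"rz": 0.0512,"aperture": 0},{"rz": 0.0512,"aperture": 0},{"rz": 0.0512,"aperture": 0},{"dx": 0.0133,"dy": -0.0983,"aperture": 0},{"dx": 0.0133,"dy": -0.0983,"aperture": 0},{"dx": 0.0117,"dy": -0.0983,"aperture": 0},{"dy": -0.0983,"aperture": 0}]' 40; python3 shift.py '[{"dy": -0.0983,"aperture": 0},{"dy": -0.0983,"aperture": 0},{"dy": -0.0983,"aperture": 0},{"dy": -0.0983,"aperture": 0},{"dy": -0.0983,"aperture": 0},{"dy": -0.0983,"aperture": 0},{"dy": -0.0983,"aperture": 0},{"dy": -0.0983,"aperture": 0}]'; python3 shift.py '[{"ry": 0.0487,"aperture": 0},{"ry": 0.0487,"aperture": 0},{"ry": 0.0487,"aperture": 0},{"ry": 0.0484,"aperture": 0},{"aperture": 0}]'
python3 - <<'E'
from h import *
bar=np.array([503.2,96.5,165.8]); Rt=toolR(np.radians(35))
plan(bar-40*Rt[:,0]+5*Rt[:,2],Rt); print(env.get_obs()["joints"])
E
```

```text
time: 1.1
tcp_pos: [328.2, -345.6, 250.0]
tcp_rot: [-3.121, 0.36, -0.0]
contact_force: [0.2, 0.3, 0.5]
gripper_width: 0.002
grip_force: 0.0
time: 2.1
tcp_pos: [435.3, 113.5, 250.3]
tcp_rot: [3.121, -0.361, 0.001]
contact_force: [0.8, -1.3, -0.2]
gripper_width: 0.003
grip_force: 0.0
time: 2.72
tcp_pos: [435.4, 109.0, 256.1]
tcp_rot: [2.974, -0.355, 0.775]
contact_force: [1.2, -0.7, 0.0]
gripper_width: 0.003
grip_force: 0.0
pos [435.4 109.  256.1] rotvec [-0.008   0.1023 -0.0094] d [-35.4  -3.4 118.4]
[ 0.19032629 -0.07852967 -0.75261522  2.27297309  0.52830293  0.62063772
 -2.76569128]
```

Joint 7 is near its lower limit and clockwise turning lowers it further. I'll take the half-turn-equivalent orientation, rz -π.

To row units: -0.185 rad / 3.1416 = -0.0589.

```bash
python3 shift.py '[{"rz": -0.0589,"aperture": 0},{"rz": -0.0589,"aperture": 0},{"rz": -0.0589,"aperture": 0},{"rz": -0.0589,"aperture": 0},{"rz": -0.0589,"aperture": 0},{"rz": -0.0589,"aperture": 0},{"rz": -0.0589,"aperture": 0},{"rz": -0.0589,"aperture": 0}]'; python3 shift.py '[{"rz": -0.0589,"aperture": 0},{"rz": -0.0589,"aperture": 0},{"rz": -0.0589,"aperture": 0},{"rz": -0.0589,"aperture": 0},{"rz": -0.0589,"aperture": 0},{"rz": -0.0589,"aperture": 0},{"rz": -0.0589,"aperture": 0},{"rz": -0.0589,"aperture": 0}]'; python3 shift.py '[{"rz": -0.0573,"aperture": 0},{"aperture": 0}]'
python3 - <<'E'
from h import *
bar=np.array([503.2,96.5,165.8]); Rt=toolR(np.radians(35),np.pi)
plan(bar+40*Rt[:,0]+5*Rt[:,2],Rt); print(env.get_obs()["joints"])
E
```

```text
time: 3.72
tcp_pos: [436.5, 109.3, 255.9]
tcp_rot: [2.214, 1.593, 0.473]
contact_force: [0.2, -0.7, -1.1]
gripper_width: 0.001
grip_force: 0.0
time: 4.72
tcp_pos: [436.5, 109.3, 255.8]
tcp_rot: [0.542, 2.579, -0.003]
contact_force: [0.1, 0.1, 0.4]
gripper_width: -0.003
grip_force: 0.0
time: 4.97
tcp_pos: [436.4, 109.6, 255.9]
tcp_rot: [0.316, 2.617, -0.062]
contact_force: [0.1, 0.1, -0.3]
gripper_width: 0.003
grip_force: 0.0
pos [436.4 109.6 255.9] rotvec [ 0.009  -0.1043 -0.013 ] d [ 35.9   2.5 117.8]
[-0.06655799 -0.07749071 -0.51894531  2.28138213  0.55345345  0.6368765
  0.3372362 ]
```

To row units: 40 mm / 600 = 0.0667, 2.5 mm / 600 = 0.0042, -0.104 rad / 3.1416 = -0.0331.

```bash
python3 shift.py '[{"rx": 0.0029,"ry": -0.0331,"rz": -0.0041,"aperture": 0},{"dx": 0.06,"dy": 0.0042,"aperture": 0},{"dz": 0.0667,"aperture": 0},{"dz": 0.0667,"aperture": 0},{"dz": 0.0633,"aperture": 0},{"aperture": 0}]'
python3 - <<'E'
from h import *
bar=np.array([503.2,96.5,165.8]); Rt=toolR(np.radians(35),np.pi)
plan(bar+40*Rt[:,0]+5*Rt[:,2],Rt); print(env.get_obs()["joints"])
H=bar+215*MX
for a in(.0,.2,.4,.6,.75,.85):
    b=H-215*np.cos(a)*MX+215*np.sin(a)*MZ
    print(a,(Rt.T@(b-bar)).round(1))
E
```

```text
time: 5.72
tcp_pos: [473.7, 102.6, 135.9]
tcp_rot: [0.295, 2.52, -0.094]
contact_force: [-1.1, -0.1, 0.6]
gripper_width: 0.002
grip_force: 0.0
pos [473.7 102.6 135.9] rotvec [-0.0027 -0.004  -0.0014] d [-1.9  0.8 -2.2]
[-0.08152485  0.25274306 -0.59067772  2.4156682   1.46556877  0.59110513
 -0.59933631]
0.0 [0. 0. 0.]
0.2 [-28.   -0.  -32.5]
0.4 [-61.9  -0.  -58.8]
0.6 [-100.4   -0.   -77.9]
0.75 [-131.3   -0.   -87. ]
0.85 [-152.5   -0.   -90.4]
```

To row units: -19 mm / 600 = -0.0317, -17 mm / 600 = -0.0283.

```bash
python3 shift.py '[{"dx": -0.02,"aperture": 0},{"dx": -0.02,"aperture": 0},{"dx": -0.0233,"dz": -0.0283,"aperture": 0},{"dx": -0.0233,"dz": -0.0267,"aperture": 0},{"dx": -0.0283,"dz": -0.0233,"aperture": 0},{"dx": -0.0283,"dz": -0.02,"aperture": 0},{"dx": -0.0317,"dz": -0.0183,"aperture": 0},{"dx": -0.0317,"dz": -0.0133,"aperture": 0}]'
python3 - <<'E'
from h import *
print(env.get_obs()["joints"]); d=env.get_image("side"); cv2.imwrite("pics/s2.png",d["image"][60:320,160:480])
E
```

```text
time: 6.72
tcp_pos: [528.4, 91.7, 276.0]
tcp_rot: [0.291, 2.514, -0.089]
contact_force: [-1.2, -0.5, -1.6]
gripper_width: 0.005
grip_force: 0.3
[ 0.08759626  0.0402443  -0.59619695  2.17656559  0.79733685  0.60033434
  0.24043107]
```

View pics/s2.png

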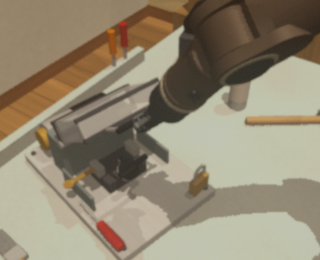

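The hood is tilted up with the fingers under its bar, at about (135,122) in the crop. I'll keep lifting.

To row units: 40 mm / 600 = 0.0667, -19 mm / 600 = -0.0317.

```bash
python3 shift.py '[{"dx": -0.0317,"dz": -0.01,"aperture": 0},{"dx": -0.0317,"dz": -0.0067,"aperture": 0},{"dx": -0.02,"dz": -0.0033,"aperture": 0},{"aperture": 0},{"dx": 0.025,"aperture": 0},{"dx": 0.0667,"aperture": 0},{"dx": 0.0667,"aperture": 0},{"aperture": 0}]'
python3 - <<'E'
from h import *
print(env.get_obs()["joints"]);d=env.get_image("side"); np.savez("s3.npz",**d)
t=env.get_image("top"); np.savez("t3.npz",**t)
cv2.imwrite("pics/s3.png",np.hstack([cv2.resize(d["image"][130:280,190:390],(400,300)),cv2.resize(t["image"][60:240,210:380],(340,300))]))
bar=np.array([503.2,96.5,165.8]);H=bar+215*MX
for e in(d,t):
    w=pts(e);q=w-H;a,b,z=q@MX,q@MY,q[...,2]; m=(abs(b)<120)&(z>60)&(z<240)&(a>-250)&(a<20)
    dark=m&(e["image"].max(2)<60)
    # top face line of hood
    g=np.degrees(np.arctan2(z,-a)); r=np.hypot(a,z)
    s=m&(r>205)&(r<225)&(abs(b)<65); print(s.sum(),np.nanmedian(g[s])/57.3)
E
```

```text
time: 7.78
tcp_pos: [483.4, 100.9, 255.6]
tcp_rot: [0.285, 2.519, -0.094]
contact_force: [-0.3, 0.3, 0.6]
gripper_width: 0.003
grip_force: 0.0
[ 5.71704171e-02 -1.84234900e-03 -6.34994570e-01  2.26916787e+00
  8.32653397e-01  5.92282903e-01  1.26856244e-01]
397 0.8858374694670289
373 0.8981514624749704
```

View pics/s3.png

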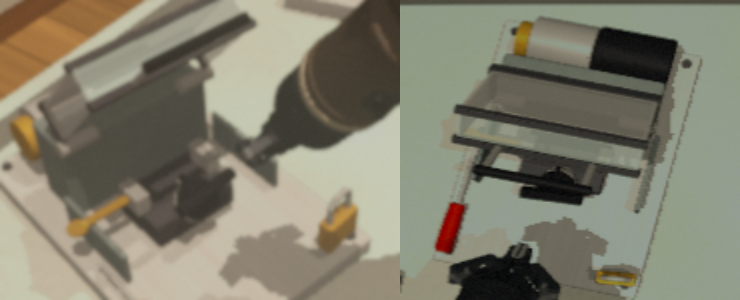

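The guard stands open at about 0.88 rad. The handle bar is visible below it, at about (550,195) in the right crop. Next I measure the handle's direction.

```bash
python3 - <<'E'
from h import *
bar=np.array([503.2,96.5,165.8]);C=bar+85*MX; C[2]=110
Rt=toolR(np.radians(35),np.pi); A=-Rt[:,2]; HX=-Rt[:,0]; HY=MY  # handle nominal axes
for n in("s3","t3"):
    e=dict(np.load(n+".npz")); w=pts(e); q=w-C; a,b,h=q@HX,q@HY,q@A
    g=e["image"].max(2)
    m=(np.hypot(a,b)<60)&(h>-4)&(h<16); print(n,proj(e,C).round(1),m.sum())
    Q=np.stack([a[m],b[m],h[m]],1); mu=Q.mean(0); ev,V=np.linalg.eigh(np.cov((Q[:,:2]).T)); v=V[:,1]; v=v*np.sign(v[1])
    t=(Q[:,:2]-mu[:2])@v; c=(Q[:,:2]-mu[:2])@V[:,0]
    print(mu.round(1),"dir",v.round(3),"angle",np.arctan2(-v[0],v[1]).round(3),np.percentile(t,[1,99]).round(1),np.percentile(c,[1,99]).round(1),np.percentile(Q[:,2],[5,50,95]).round(1))
    o=(np.percentile(t,1)+np.percentile(t,99))/2; print("centre by ends",(mu[:2]+o*v).round(1))
    u0,v0=proj(e,C)[0].astype(int); cv2.imwrite(f"pics/h{n}.png",cv2.resize(e["image"][v0-35:v0+35,u0-45:u0+45],None,fx=4,fy=4,interpolation=cv2.INTER_CUBIC))
cv2.imwrite("pics/h.png",np.hstack([cv2.imread("pics/hs3.png"),cv2.imread("pics/ht3.png")]))
plan(C-90*A*-1,Rt)
E
```

```text
s3 [[292.6 225.5]] 234
[0.6 3.9 8.8] dir [-0.081  0.997] angle 0.081 [-43.7  39. ] [-7.8  7.8] [ 4.2  9.2 11.8]
centre by ends [0.8 1.6]
t3 [[285.6 176.8]] 219
[2.  2.  6.7] dir [-0.074  0.997] angle 0.074 [-42.6  42.3] [-6.5  9.9] [-1.2  7.5 10.7]
centre by ends [2.  1.9]
pos [486.2 101.2 257.8] rotvec [0.0013 0.0011 0.0031] d [ 0.8 -0.7 89.9]
```

View pics/h.png

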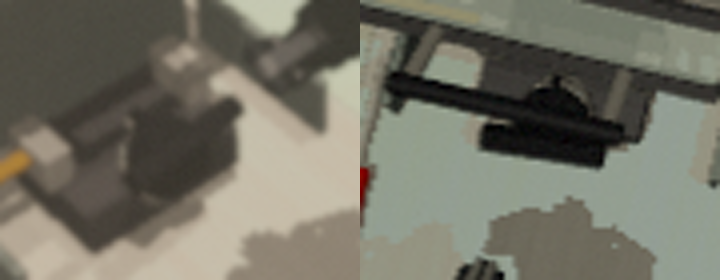

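The bar lies 0.078 rad counter-clockwise of nominal, centred about 1–2 mm off it. I rotate the tool counter-clockwise by 1.649, open it, then go down along the axis.

To row units: -0.183 rad / 3.1416 = -0.0583.

```bash
python3 shift.py '[{"rz": -0.0583,"aperture": 0.6},{"rz": -0.0583,"aperture": 0.6},{"rz": -0.0583,"aperture": 0.6},{"rz": -0.0583,"aperture": 0.6},{"rz": -0.0583,"aperture": 0.6},{"rz": -0.0583,"aperture": 0.6},{"rz": -0.0583,"aperture": 0.6},{"rz": -0.0583,"aperture": 0.6}]';python3 shift.py '[{"rz": -0.0583,"aperture": 0.6},{"aperture": 0.6},{"aperture": 0.6}]'
cat >> h.py <<'E'
bar=np.array([503.2,96.5,165.8]);C=bar+85*MX; C[2]=110
R0=toolR(np.radians(35),np.pi); A=-R0[:,2]; HX=-R0[:,0]; HY=MY
C=C+1.2*HX+1.8*HY
RG=R0@R.from_rotvec([0,0,-1.649]).as_matrix()
E
python3 - <<'E'
from h import *
plan(C+1*A,RG); print(env.get_obs()["joints"])
E
```

```text
time: 8.88
tcp_pos: [487.4, 100.8, 258.5]
tcp_rot: [-1.55, 2.169, -0.633]
contact_force: [-0.2, 0.5, -0.2]
gripper_width: 0.599
grip_force: 0.0
time: 9.25
tcp_pos: [486.9, 100.9, 258.1]
tcp_rot: [-1.752, 2.05, -0.686]
contact_force: [0.0, -0.2, 0.3]
gripper_width: 0.598
grip_force: 0.0
pos [486.9 100.9 258.1] rotvec [-0.0016  0.001  -0.0044] d [ -1.3   0.2 178.8]
[ 5.61332359e-02 -8.63353044e-04 -6.29786635e-01  2.26270801e+00
  8.32102728e-01  5.92460687e-01  1.77228235e+00]
```

To row units: 45 mm / 600 = 0.075, 30 mm / 600 = 0.05.

```bash
python3 shift.py '[{"dx": -0.0022,"dz": 0.075,"aperture": 0.6},{"dz": 0.075,"aperture": 0.6},{"dz": 0.05,"aperture": 0.6},{"dz": 0.0417,"aperture": 0.6},{"dz": 0.025,"aperture": 0.6},{"dz": 0.0167,"aperture": 0.6},{"aperture": 0.6}]'
python3 - <<'E'
from h import *
plan(C+1*A,RG); print(env.get_obs()["joints"])
E
```

```text
time: 10.12
tcp_pos: [581.9, 79.9, 118.2]
tcp_rot: [-1.756, 2.048, -0.687]
contact_force: [0.2, 0.1, 0.1]
gripper_width: 0.604
grip_force: 0.0
pos [581.9  79.9 118.2] rotvec [-0.0005  0.0006 -0.001 ] d [ 0.  -0.3  8.3]
[ 0.00501927  0.40875761 -0.50057457  2.23684098  1.57251451  0.54070669
  1.15699259]
```

To row units: 8 mm / 600 = 0.0133.

```bash
python3 shift.py '[{"dz": 0.0133,"aperture": 0.6},{"aperture": 0},{"aperture": 0},{"aperture": 0},{"aperture": 0},{"aperture": 0}]' 60
cat > m.py <<'E'
from h import *
o=env.get_obs(); Rm=R.from_rotvec(o["tcp_rot"]).as_matrix()
print("twist",R.from_matrix(RG.T@Rm).as_rotvec().round(3),"off",(RG.T@(o["tcp_pos"]-C)).round(1),"Tz %.3f"%(Rm.T@o["wrist_torque"])[2],"F",(Rm.T@o["contact_force"]).round(1),"q7 %.3f eff7 %.3f"%(o["joints"][6],o["effort"][6]))
E
python3 m.py
```

```text
time: 10.88
tcp_pos: [584.9, 79.3, 111.6]
tcp_rot: [-1.759, 2.047, -0.686]
contact_force: [-5.8, -0.6, 0.7]
gripper_width: 0.172
grip_force: 58.5
twist [-0.    -0.001 -0.001] off [-0.2  1.5 -2.2] Tz -0.048 F [ 1.6  4.3 -3.7] q7 1.136 eff7 -0.087
```

To row units: 1 mm / 600 = 0.0017, 0.05 rad / 3.1416 = 0.0159.

```bash
for i in 1; do python3 shift.py '[{"rz": 0.0159,"dy": 0.0017,"aperture": 0},{"rz": 0.0159,"aperture": 0}]' | head -1; python3 m.py; done; python3 shift.py '[{"rz": 0.0159,"aperture": 0}]' | head -1; python3 m.py;  python3 shift.py '[{"rz": 0.0159,"aperture": 0}]' | head -1; python3 m.py; python3 shift.py '[{"rz": 0.0159,"aperture": 0}]' | head -1; python3 m.py
```

```text
time: 11.12
twist [ 0.001 -0.001  0.1  ] off [-0.2  1.4 -2.2] Tz -0.213 F [ 0.3  1.  -2.6] q7 1.031 eff7 0.343
time: 11.25
twist [ 0.001 -0.001  0.15 ] off [-0.1  1.3 -2.2] Tz -0.327 F [ 0.7 -0.1 -2.6] q7 0.982 eff7 0.359
time: 11.38
twist [ 0.002 -0.001  0.2  ] off [-0.1  1.2 -2.2] Tz -0.280 F [ 0.2  0.1 -2.6] q7 0.932 eff7 0.358
time: 11.5
twist [ 0.002 -0.001  0.25 ] off [-0.2  1.1 -2.2] Tz -0.303 F [ 1.1  0.2 -2.8] q7 0.882 eff7 0.356
```

To row units: 0.04 rad / 3.1416 = 0.0127.

```bash
python3 shift.py '[{"rz": 0.0127,"aperture": 0}]' | head -1; python3 m.py;python3 shift.py '[{"rz": 0.0127,"aperture": 0}]' | head -1; python3 m.py;python3 shift.py '[{"rz": 0.0127,"aperture": 0}]' | head -1; python3 m.py;python3 shift.py '[{"rz": 0.0127,"aperture": 0}]' | head -1; python3 m.py;python3 shift.py '[{"rz": 0.0127,"aperture": 0}]' | head -1; python3 m.py
```

```text
time: 11.62
twist [ 0.002 -0.001  0.29 ] off [-0.1  1.  -2.2] Tz -0.275 F [ 0.8 -0.2 -2.1] q7 0.843 eff7 0.160
time: 11.75
twist [ 0.002 -0.001  0.33 ] off [-0.1  1.  -2.2] Tz -0.365 F [ 2.2 -0.5 -2.8] q7 0.803 eff7 0.222
time: 11.88
twist [ 0.002 -0.001  0.37 ] off [-0.1  0.9 -2.2] Tz -0.280 F [ 2.  -0.3 -2.3] q7 0.764 eff7 0.222
time: 12.0
twist [ 0.002 -0.001  0.41 ] off [-0.1  0.8 -2.2] Tz -0.310 F [ 0.9 -1.1 -2.2] q7 0.724 eff7 0.222
time: 12.12
twist [ 0.002 -0.001  0.45 ] off [ 0.   0.7 -2.2] Tz -0.349 F [ 1.4 -1.2 -2.2] q7 0.684 eff7 0.222
```

To row units: 0.03 rad / 3.1416 = 0.0095.

```bash
python3 shift.py '[{"rz": 0.0095,"aperture": 0}]' | head -1; python3 m.py
```

```text
time: 12.25
twist [ 0.002 -0.001  0.48 ] off [ 0.   0.7 -2.2] Tz -0.282 F [ 1.9 -1.1 -6. ] q7 0.655 eff7 0.017
```

To row units: 0.04 rad / 3.1416 = 0.0127.

```bash
python3 shift.py '[{"rz": 0.0127,"aperture": 0}]' | head -1; python3 m.py;python3 shift.py '[{"rz": 0.0127,"aperture": 0}]' | head -1; python3 m.py;python3 shift.py '[{"rz": 0.0127,"aperture": 0}]' | head -1; python3 m.py;python3 shift.py '[{"rz": 0.0127,"aperture": 0}]' | head -1; python3 m.py
```

```text
time: 12.38
twist [ 0.002 -0.001  0.521] off [ 0.1  0.6 -2.2] Tz -0.281 F [ 1.6 -2.9 -5.2] q7 0.615 eff7 0.287
time: 12.5
twist [ 0.002 -0.001  0.561] off [ 0.1  0.6 -2.2] Tz -0.288 F [ 1.  -2.9 -5.1] q7 0.575 eff7 0.222
time: 12.62
twist [ 0.002 -0.001  0.601] off [ 0.1  0.5 -2.2] Tz -0.301 F [ 1.7 -2.1 -6.4] q7 0.535 eff7 0.219
time: 12.75
twist [ 0.003 -0.001  0.641] off [ 0.2  0.4 -2.2] Tz -0.283 F [ 1.1 -3.2 -6. ] q7 0.495 eff7 0.219
```

To row units: 0.04 rad / 3.1416 = 0.0127.

```bash
python3 shift.py '[{"rz": 0.0127,"aperture": 0}]' | head -1; python3 m.py;python3 shift.py '[{"rz": 0.0127,"aperture": 0}]' | head -1; python3 m.py;python3 shift.py '[{"rz": 0.0127,"aperture": 0}]' | head -1; python3 m.py
```

```text
time: 12.88
twist [ 0.003 -0.001  0.681] off [ 0.2  0.4 -2.2] Tz -0.323 F [ 0.9 -1.9 -4.6] q7 0.456 eff7 0.218
time: 13.0
twist [ 0.003 -0.001  0.721] off [ 0.2  0.3 -2.2] Tz -0.307 F [ 1.1 -3.3 -6.5] q7 0.416 eff7 0.218
time: 13.12
twist [ 0.003 -0.001  0.761] off [ 0.3  0.2 -2.2] Tz -0.319 F [ 0.8 -3.1 -6.8] q7 0.376 eff7 0.217
```

To row units: 0.04 rad / 3.1416 = 0.0127.

```bash
python3 shift.py '[{"rz": 0.0127,"aperture": 0}]' | head -1; python3 m.py;python3 shift.py '[{"rz": 0.0127,"aperture": 0}]' | head -1; python3 m.py;python3 shift.py '[{"rz": 0.0127,"aperture": 0}]' | head -1; python3 m.py;python3 shift.py '[{"rz": 0.0127,"aperture": 0}]' | head -1; python3 m.py
```

```text
time: 13.25
twist [ 0.003 -0.001  0.801] off [ 0.4  0.2 -2.2] Tz -0.297 F [ 0.6 -3.4 -6.4] q7 0.337 eff7 0.217
time: 13.38
twist [ 0.003 -0.001  0.841] off [ 0.4  0.1 -2.2] Tz -0.344 F [ 1.  -3.6 -6.6] q7 0.297 eff7 0.217
time: 13.5
twist [ 0.003 -0.001  0.881] off [ 0.5  0.1 -2.2] Tz -0.311 F [ 0.1 -5.2 -6.3] q7 0.257 eff7 0.216
time: 13.62
twist [ 0.003 -0.001  0.921] off [ 0.5  0.  -2.2] Tz -0.332 F [-0.7 -4.5 -7. ] q7 0.218 eff7 0.216
```

To row units: 0.04 rad / 3.1416 = 0.0127.

```bash
python3 shift.py '[{"rz": 0.0127,"aperture": 0}]' | head -1; python3 m.py;python3 shift.py '[{"rz": 0.0127,"aperture": 0}]' | head -1; python3 m.py;python3 shift.py '[{"rz": 0.0127,"aperture": 0}]' | head -1; python3 m.py
```

```text
time: 13.75
twist [ 0.004 -0.001  0.961] off [ 0.6  0.  -2.2] Tz -0.623 F [-0.3 -3.6 -7.2] q7 0.178 eff7 0.015
time: 13.88
twist [ 4.000e-03 -1.000e-03  1.001e+00] off [ 0.7 -0.1 -2.2] Tz -0.707 F [ 1.  -4.4 -5.6] q7 0.139 eff7 -0.103
time: 14.0
twist [ 4.00e-03 -1.00e-03  1.04e+00] off [ 0.7 -0.1 -2.2] Tz -0.743 F [-0.7 -4.3 -6.2] q7 0.099 eff7 -0.230
```

To row units: 0.03 rad / 3.1416 = 0.0095.

```bash
python3 shift.py '[{"rz": 0.0095,"aperture": 0}]' | head -1; python3 m.py;python3 shift.py '[{"rz": 0.0095,"aperture": 0}]' | head -1; python3 m.py
```

```text
time: 14.12
twist [ 4.00e-03 -1.00e-03  1.07e+00] off [ 0.8 -0.2 -2.2] Tz -0.687 F [-0.6 -5.  -6.9] q7 0.070 eff7 -0.389
time: 14.25
twist [ 4.0e-03 -1.0e-03  1.1e+00] off [ 0.8 -0.2 -2.2] Tz -0.454 F [-0.3 -5.7 -6.6] q7 0.040 eff7 -0.108
```

To row units: 0.03 rad / 3.1416 = 0.0095.

```bash
python3 shift.py '[{"rz": 0.0095,"aperture": 0}]' | head -1; python3 m.py;python3 shift.py '[{"rz": 0.0095,"aperture": 0}]' | head -1; python3 m.py;  python3 shift.py '[{"aperture": 0}]' | head -1; python3 m.py
```

```text
time: 14.38
twist [ 4.000e-03 -1.000e-03  1.131e+00] off [ 0.9 -0.2 -2.2] Tz -0.163 F [-1.6 -5.1 -6.8] q7 0.010 eff7 0.197
time: 14.5
twist [ 4.000e-03 -1.000e-03  1.162e+00] off [ 1.  -0.2 -2.2] Tz 0.081 F [-0.6 -4.7 -8.1] q7 -0.021 eff7 0.492
time: 14.62
twist [ 4.000e-03 -1.000e-03  1.162e+00] off [ 1.  -0.2 -2.2] Tz 0.247 F [-0.8 -4.8 -7.7] q7 -0.020 eff7 0.086
```

To row units: 0.03 rad / 3.1416 = 0.0095.

```bash
python3 shift.py '[{"rz": 0.0095,"aperture": 0},{"aperture": 0}]' | head -1; python3 m.py;python3 shift.py '[{"rz": 0.0095,"aperture": 0},{"aperture": 0}]' | head -1; python3 m.py; python3 shift.py '[{"rz": 0.0095,"aperture": 0},{"aperture": 0}]' | head -1; python3 m.py
```

```text
time: 14.88
twist [ 4.000e-03 -1.000e-03  1.192e+00] off [ 1.1 -0.3 -2.2] Tz 0.240 F [-0.5 -5.1 -7.2] q7 -0.050 eff7 0.079
time: 15.12
twist [ 4.000e-03 -1.000e-03  1.222e+00] off [ 1.1 -0.3 -2.2] Tz 0.255 F [-0.8 -5.3 -6.9] q7 -0.080 eff7 0.109
time: 15.38
twist [ 4.000e-03 -1.000e-03  1.252e+00] off [ 1.2 -0.3 -2.2] Tz 0.154 F [-1.6 -5.8 -7.7] q7 -0.109 eff7 -0.072
```

To row units: 0.02 rad / 3.1416 = 0.0064.

```bash
python3 shift.py '[{"rz": 0.0064,"aperture": 0},{"aperture": 0}]' | head -1; python3 m.py
```

```text
time: 15.62
twist [ 4.000e-03 -1.000e-03  1.271e+00] off [ 1.2 -0.3 -2.2] Tz -0.051 F [-1.  -5.3 -8. ] q7 -0.129 eff7 -0.239
```

The torque crosses zero at 1.27, so the handle is in its seat. I release it and back out along the axis.

To row units: -50 mm / 600 = -0.0833, -40 mm / 600 = -0.0667.

```bash
python3 shift.py '[{"aperture": 0.5},{"aperture": 0.5},{"aperture": 0.5},{"dz": -0.0167,"aperture": 0.5},{"dz": -0.0667,"aperture": 0.5},{"dz": -0.0833,"aperture": 0.5},{"dz": -0.0833,"aperture": 0.5},{"aperture": 0.5}]'
python3 - <<'E'
from h import *
s=env.get_image("side");t=env.get_image("top")
for e in(s,t):
    w=pts(e); q=w-C; a,b,h=q@HX,q@HY,q@A
    m=(np.hypot(a,b)<50)&(h>-2)&(h<16); Q=np.stack([a[m],b[m]],1); V=np.linalg.eigh(np.cov(Q.T))[1][:,1]; V=V*np.sign(V[0])
    print(m.sum(),Q.mean(0),V,"turned",0.078-(np.arctan2(-V[0],V[1])))
    qq=w-(bar+215*MX);g=np.arctan2(qq[...,2],-(qq@MX));r=np.hypot(qq[...,2],qq@MX);k=(r>205)&(r<225)&(abs(qq@MY)<65)&(g>.3);print("guard",np.nanmedian(g[k]))
u,v=proj(s,C)[0].astype(int);U,W=proj(t,C)[0].astype(int)
cv2.imwrite("pics/f.png",np.hstack([cv2.resize(s["image"][v-50:v+50,u-65:u+65],(390,300),interpolation=2),cv2.resize(t["image"][W-50:W+50,U-65:U+65],(390,300),interpolation=2)]))
E
```

```text
time: 16.62
tcp_pos: [501.2, 100.2, 238.2]
tcp_rot: [-0.191, 2.533, -0.239]
contact_force: [0.7, 0.1, 0.5]
gripper_width: 0.502
grip_force: 0.0
273 [-0.23754352  0.35495496] [0.92542889 0.37892132] turned 1.2601659058258414
guard 0.8860175764052797
143 [-5.52706544 -3.45737722] [0.92799734 0.37258683] turned 1.2670013255295325
guard 0.8934800655724002
```

View pics/f.png

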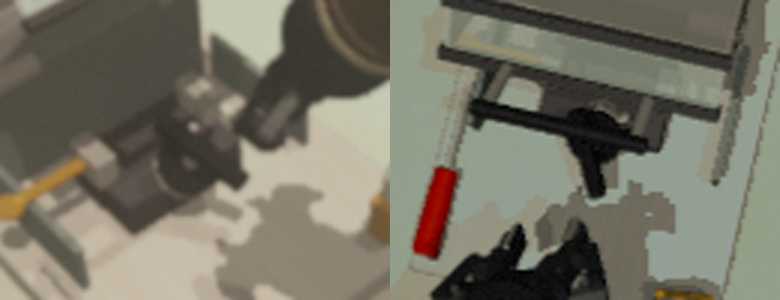

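The handle, at about (210,160) on the left and (595,165) on the right, has turned 1.26 rad and stayed put. The guard is open at about 0.89 rad, the gripper is clear, and the padlock and screwdriver haven't moved. I hand in.

```bash
python3 -c "
from plant import env
print(env.sign_off())"
```

```text
the job is handed in; nothing more can be done
None
```

I handed the job in at about 17 s. The guard is open on its springs (about 0.88 rad), and the clamp handle was turned 1.26 rad, through one click to its seat, and let go. I inferred the click from the wrist torque and did not measure the pointer gap; `sign_off` returned no verdict.

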